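Blow-dry a rinsed beaker with the hold-down air valve

TASK

Take the copper beaker that lies in the wooden rest, turn it mouth down and lower it over the free white drying peg until its rim stands on the black base, then let go of it. Then push the red cap of the air valve down until its top is level with the tops of the two brass pins beside it, and finish while still holding it pressed there with the gripper's fingers. Leave the blue beaker, the jar and the hammer alone.

Things in the scene. Friction and masses are not known exactly. Their poses are not given: they have to be found in the camera images.
- cup: copper beaker, round tube closed at one end: 52 mm outside, 46 mm inside diameter, 84 mm long, floor 5 mm thick, 0.1 to 0.2 kg. Origin: centre of the closed end's outer face; z runs along the axis to the open mouth. Starts lying level in the rest, axis 75 mm above the table, mouth to the robot's left (+y) within 0.4 rad. Grip its sides near the closed end
- rest: fixed rest: wooden block 70 x 75 mm, 30 mm high, carrying two steel rods (8 mm thick, 34 mm between centres, tops 54 mm above the table, 64 mm long) along its y axis, on which the beaker lies; its closed end overhangs the rods by 10 to 18 mm. Origin: centre of the underside; y points the way the beaker's mouth points
- stand_free: the free drying stand, fixed: black round base 88 mm across and 20 mm high, with an upright white peg in the middle, 26 mm thick, rising 52 mm above the base to a tapered tip (72 mm above the table). Origin: centre of the underside; z up
- stand_free_seat (a point): centre of the top of the free stand's black base, at the foot of its peg; an inverted beaker's rim stands at this height, 20 mm above the table
- stand_full: a like stand whose peg is taken by the blue beaker. Origin: centre of the underside
- cup_full: blue beaker, like the copper one but 64 mm long, standing mouth down over the other peg, its closed end 84 mm above the table. Origin: centre of the closed end's outer face; z runs to the mouth (down). Leave alone
- valve: air valve, fixed: aluminium foot 80 x 84 x 12 mm, grey round body to 50 mm height, red cap above it, and two brass pins 7 mm thick on either side of the cap, 33 mm from its axis along +y and -y of this body, their tops 76 mm above the table. Origin: centre of the underside; z up
- cap (a joint): how far the red cap is pressed down, m: 0 up, 0.024 fully down; 0.012 is level with the pins. The spring always pushes it up: 4 N at the top, 7 N level with the pins, 10 N fully down
- cap_top (a point): centre of the flat top of the red cap, 42 mm across; 88 mm above the table when up, 76 mm when level with the pins; moves with the cap
- pin_level (a point): point on the valve's axis at the height of the pins' tops: the cap's top has to be held here
- jar: closed amber jar, 48 mm across, 70 mm high, at the far side. Origin: centre of its underside. Leave alone
- hammer: hammer about 200 mm long lying flat at the far side. Origin under its middle. Leave alone
Things that resemble listed ones, but are neither listed nor needed, are in the scene too. Leave any pink or purple look-alike of the cup alone.

How it is judged:
By the outcome, as a careful person would: the job done as asked, in the order asked, and still so for the second after the job is handed in, while the arm keeps its last pose, push and grip.
It also fails if it takes over 56 s, if anything falls off the work surface, if the arm or the gripper's body presses on something with over 40 N, if the wrist force passes 120 N, or if a joint passes its speed limit or range.

ROBOT

A 6-joint arm with a two-finger parallel gripper is mounted at the origin on the work surface. World frame = base frame: x ahead of the robot, y to its left, z up, the work surface at z = 0. Lengths are in m, angles in rad, forces in N, time in s.
With the tool pointing down it reaches from about 0.3 to 0.75 m from the base axis. Payload 8.5 kg.
Tool frame: the origin (TCP) lies at the very end of the fingers, on their centre line; the grasp point (between the pads) lies robot.grip_point_offset behind it (robot.grip_point_offset is the distance from the TCP to the grasp point, in m); z points along the fingers, y is the line along which they close (so a half turn about z gives the same grasp; the last joint's range is limited). The gripper opens to 88 mm and grips with 3 to 60 N. Pads are 18 mm wide; open, the fingers measure 123 mm over their backs; the gripper's body (75 mm by 187 mm) begins 45 mm behind the grasp point.
Start: joints at [1.104, 0.381, 1.297, -0, 1.464, -0.215], TCP at [0.137, 0.533, 0.239] pointing down, gripper open.
Joint ranges: [-3.11, 3.11], [-0.89, 2.33], [0.22, 2.48], [-1.42, 4.56], [0.17, 2.85], [-2.88, 2.88]. Speed limits (rad/s): [2.39, 2.39, 3.14, 3.14, 3.14, 3.14].

INTERFACE

Orientations are given as a rotation vector (axis times angle).
In Python, from rig import robot gives the robot as it stands. The module is installed in compiled form; this text tells all that it offers.
- The arm moves only by the shell command python3 -m jog 'ROWS' [OPENING] [FORCE]. ROWS is a JSON list of rows, 1 to 5 of them, each of 6 numbers: dx, dy, dz in m, then a rotation vector rx, ry, rz in rad; each row is the pose to reach, as a shift and turn from the pose commanded when the command began, along the tool's axes at that moment; what a row does not reach only later rows make up. A row lasts 1/10 s, in which the tool goes at most 0.05 m and 0.15 rad, less where a joint would pass 70% of its speed; a pose out of reach is approached as far as the arm can. OPENING is the opening from 0.0 (shut) to 1.0 (fully open), set as the command begins (- or left out keeps the last). The fingers move at their own pace and stop on an object; FORCE is the grip in N (left out, the last holds). Time passes only in rows, so rows that do not move let the fingers close. It prints the time, the measured TCP pose, the force, the opening and the grip force at its end.
- robot.read_state(): the state, without advancing time (a new reading comes with each control period).
- robot.snapshot(name): name is "scene" or "top" or "wrist"; returns the picture (400x640x3 uint8, red, green, blue); there is no depth.
- robot.camera_model(name): a dict with "fx", "fy", "cx", "cy" (pixels), "k1" (the pictures are not rectified: a ray, as slopes to the right and down, at radius r is drawn at 1 + k1 r^2 times it, then the intrinsics apply), "R" (3x3) and "t" (3): a world point X has camera coordinates R X + t. Camera axes: x right, y down, z forward; pixel columns grow to the right and rows downward; lengths in m; the calibration is good to about 2 mm. A picture is of the moment at which its call begins: read the wrist's pose just before it. camera_model takes no time and is no camera call; for the wrist camera it gives the pose at the moment of the call.
- robot.finish_job(): hands the job in; it is judged then, once.
The state is a dict: "t": time; "joint_pos": joint angles; "qd": joint speeds; "tau": joint torques, N m; "eef_pos": TCP position; "eef_rot": TCP orientation; "contact_force": force on the tool from outside, world axes, zero at the start; "ft_torque": the same for the moment, N m; "gripper_width": opening from 0.0 (shut) to 1.0 (fully open); "gripper_force": force on a finger pad.
Only numpy, scipy, OpenCV 4.12 (cv2) and the standard library are available. Lean on these libraries where they do the work, as an engineer would, in place of code of your own. Each camera call takes 0.05 s, during which the arm holds its last target. There are 200 camera calls.

## Working session

There is one attempt and no reset: what is moved stays moved. The work goes in short steps, Python scripts to look and compute and a shell command to move; the robot and the scene stay as the last step left them, time stands still between calls to the robot, and variables do not carry over. Pictures are saved under pics/ and viewed, at most 10 in all, crops included, and the job is handed in when it is done.

```bash
mkdir -p pics; python3 - <<'E'
from rig import robot
import cv2,numpy as np
for n in("scene","top"):
    im=robot.snapshot(n);cv2.imwrite(f"pics/{n}0.png",im[:,:,::-1])
    m=robot.camera_model(n);print(n,m)
s=robot.read_state();print(s['t'],s['eef_pos'],s['eef_rot'],robot.grip_point_offset)
E
```

```text
scene {'fx': 487.4200343517412, 'fy': 487.4200343517412, 'cx': 319.79761991077424, 'cy': 198.65462577171053, 'k1': 0.012943487592612485, 'R': array([[-0.3915705 ,  0.92000075, -0.01646724],
       [ 0.62111012,  0.25106805, -0.74241972],
       [-0.6788923 , -0.30093763, -0.66973262]]), 't': array([ 0.22485808, -0.298136  ,  1.59008712])}
top {'fx': 513.7607590025093, 'fy': 513.7607590025093, 'cx': 325.943396106199, 'cy': 202.71956665672704, 'k1': -0.10888521298839167, 'R': array([[-0.0230353 , -0.99973398,  0.00115552],
       [-0.9943317 ,  0.02279079, -0.10385114],
       [ 0.10379718, -0.00354121, -0.99459218]]), 't': array([0.01593317, 0.53651027, 1.37494685])}
0.1 [0.13691858 0.53243748 0.23821698] [-3.94437377e-01 -3.11631820e+00  1.87595768e-03] 0.0187
```

View pics/scene0.png

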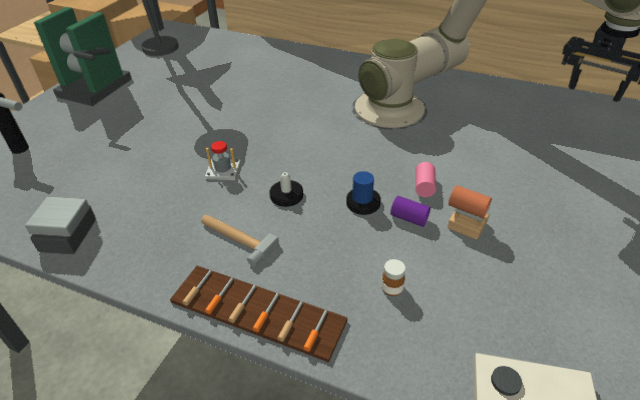

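View pics/top0.png

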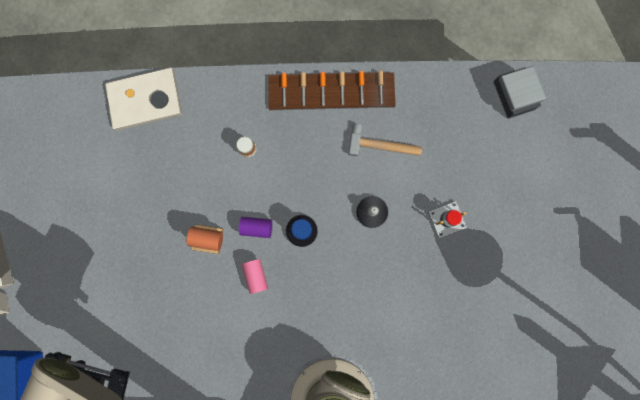

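The scene view shows three beaker-like tubes: the copper one on the wooden rest (scene 470,203; top 205,239), the purple one (scene 410,211; top 255,227) and the pink one (scene 425,180; top 255,276). Only the copper-coloured one lies in the rest, so it fits. The free stand is at top (372,211), the blue beaker at (302,230) and the valve at (453,218). I'll measure these and crop the copper beaker to confirm it.

```bash
cat > h.py <<'E'
import numpy as np, cv2
from rig import robot
from scipy.spatial.transform import Rotation as Ro
def ray(m,uv):
    d=np.array([(uv[0]-m['cx'])/m['fx'],(uv[1]-m['cy'])/m['fy']]);s=d.copy()
    for _ in range(20): s=d/(1+m['k1']*(s@s))
    v=m['R'].T@np.array([*s,1.]);return -m['R'].T@m['t'],v/np.linalg.norm(v)
def onplane(m,uv,z):
    c,v=ray(m,uv);return c+v*(z-c[2])/v[2]
def proj(m,X):
    p=m['R']@np.asarray(X,float)+m['t'];s=p[:2]/p[2];s=s*(1+m['k1']*(s@s))
    return np.array([m['fx']*s[0]+m['cx'],m['fy']*s[1]+m['cy']])
def tri(obs):
    A=np.zeros((3,3));b=np.zeros(3);L=[ray(*o) for o in obs]
    for c,v in L:
        P=np.eye(3)-np.outer(v,v);A+=P;b+=P@c
    X=np.linalg.solve(A,b);return X,[round(float(np.linalg.norm(np.cross(X-c,v)))*1e3,1) for c,v in L]
def mask(im,h0,h1,smin=120,vmin=40,roi=None):
    h=cv2.cvtColor(im,cv2.COLOR_RGB2HSV)
    m=cv2.inRange(h,(max(h0,0),smin,vmin),(h1,255,255))
    if h0<0: m|=cv2.inRange(h,(180+h0,smin,vmin),(180,255,255))
    if roi: 
        k=np.zeros_like(m);x0,y0,x1,y1=roi;k[y0:y1,x0:x1]=255;m&=k
    return cv2.morphologyEx(m,cv2.MORPH_OPEN,np.ones((3,3),np.uint8))
def big(m):
    c=cv2.findContours(m,cv2.RETR_EXTERNAL,cv2.CHAIN_APPROX_NONE)[0]
    return max(c,key=cv2.contourArea)
def cen(c):
    M=cv2.moments(c);return np.array([M['m10'],M['m01']])/M['m00']
E
python3 - <<'E'
from h import *
S,T=[cv2.imread(f"pics/{n}0.png")[:,:,::-1].copy() for n in("scene","top")]
ms,mt=robot.camera_model("scene"),robot.camera_model("top")
for nm,im,roi in(("s",S,(440,180,500,222)),("t",T,(180,220,230,258))):
    c=big(mask(im,0,14,130,60,roi));print(nm,cen(c),cv2.minAreaRect(c),cv2.contourArea(c))
cs=big(mask(S,0,14,130,60,(440,180,500,222)));ct=big(mask(T,0,14,130,60,(180,220,230,258)))
print("cup",tri([(ms,cen(cs)),(mt,cen(ct))]))
b=cv2.boxPoints(cv2.minAreaRect(ct))
print("cup corners z.09",[onplane(mt,p,.085).round(3) for p in b])
a=big(mask(S,-8,6,150,60,(205,135,235,155)));d=big(mask(T,-8,6,150,60,(435,200,470,232)))
print("cap",cen(a),cen(d),tri([(ms,cen(a)),(mt,cen(d))]),onplane(mt,cen(d),.088))
a=big(mask(S,105,125,120,30,(345,165,380,205)));d=big(mask(T,105,125,100,30,(280,210,325,250)))
print("blue",cen(a),cen(d),tri([(ms,cen(a)),(mt,cen(d))]),onplane(mt,cen(d),.084))
g=cv2.cvtColor(T,cv2.COLOR_RGB2GRAY)
k=np.zeros_like(g);k[190:232,352:392]=255
d=big(cv2.inRange(g,0,60)&k);print("base",cen(d),cv2.minEnclosingCircle(d),onplane(mt,cen(d),.015))
print("tip",tri([(ms,(286,174)),(mt,(374,211))]))
for n,p in(("purple",(255,227)),("pink",(255,276)),("jar",(246,147))): print(n,onplane(mt,p,.03))
A=cv2.resize(S[150:250,380:520],None,fx=4,fy=4,interpolation=2);B=cv2.resize(S[130:230,190:330],None,fx=4,fy=4,interpolation=2)[:,:240]
cv2.imwrite("pics/crop1.png",np.hstack([A,B])[:,:,::-1])
W=robot.snapshot("wrist");cv2.imwrite("pics/w0.png",W[:,:,::-1]);m=robot.camera_model("wrist");e=robot.read_state()
R=Ro.from_rotvec(e['eef_rot']).as_matrix();print("cam in tool",R.T@(-m['R'].T@m['t']-e['eef_pos']),"\n",m['R']@R,m['fx'],"\ntool axes\n",R.round(3))
E
```

```text
s [469.4816777  201.14701987] ((469.40411376953125, 201.08905029296875), (38.74061965942383, 21.418529510498047), 20.556047439575195) 755.0
t [204.28211587 238.5743073 ] ((204.15814208984375, 238.4986572265625), (34.36375427246094, 19.339359283447266), 8.972625732421875) 595.5
cup (array([0.44430238, 0.32683122, 0.07282451]), [0.3, 0.3])
cup corners z.09 [array([0.427, 0.374, 0.085]), array([0.477, 0.366, 0.085]), array([0.461, 0.276, 0.085]), array([0.411, 0.284, 0.085])]
cap [218.4039653  146.61586121] [453.40570175 217.35745614] (array([ 0.48483498, -0.33190678,  0.07966043]), [0.1, 0.1]) [ 0.48419198 -0.32967278  0.088     ]
blue [362.7516697  187.56921676] [301.3625731 228.9502924] (array([0.46541453, 0.07121116, 0.04923981]), [0.2, 0.2]) [0.46358316 0.06948155 0.084     ]
base [362.62158167 211.14042868] ((366.0, 211.44444274902344), 13.592489242553711) [ 0.51246715 -0.09685567  0.015     ]
tip (array([ 0.50722162, -0.1220827 ,  0.06598338]), [1.3, 1.3])
purple [0.47457816 0.19798459 0.03      ]
pink [0.34220018 0.19951519 0.03      ]
jar [0.6966359 0.2212877 0.03     ]
cam in tool [ 0.07867709 -0.00031327 -0.14622454] 
 [[-7.49575928e-04  9.99999198e-01  1.02083594e-03]
 [-9.53725639e-01 -4.07947234e-04 -3.00677967e-01]
 [-3.00677309e-01 -1.19897837e-03  9.53725180e-01]] 307.25597850109887 
tool axes
 [[-0.968  0.249 -0.   ]
 [ 0.249  0.968 -0.001]
 [ 0.    -0.001 -1.   ]]
```

View pics/crop1.png

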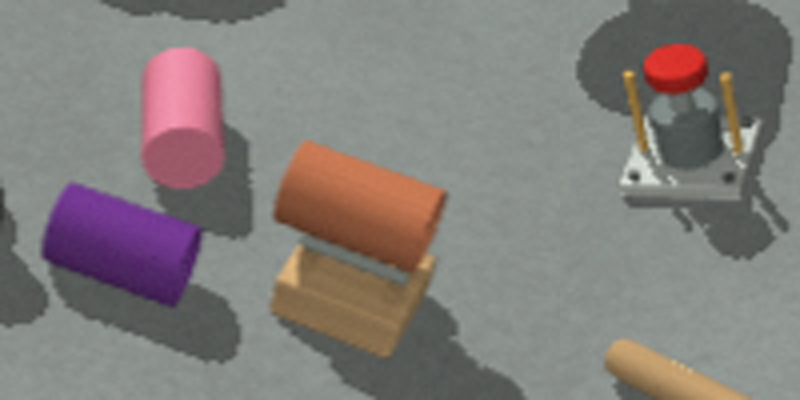

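Confirmed: the copper beaker is the tube on the wooden rest, with its closed end to the left in the scene crop (about 290,180 to 310,150) and its mouth to the right (430,240). The pink (180,120) and purple (120,240) tubes lie on the table without a rest. Next is a pre-grasp with the tool tilted 45° in the beaker's axis plane, so that after turning it the gripper still comes from above.

```bash
cat >> h.py <<'E'
def delta(p,R):
    s=robot.read_state();R0=Ro.from_rotvec(s['eef_rot']);
    print("t",round(s['t'],2),"dp",(R0.inv().apply(p-s['eef_pos'])).round(4),"rv",(R0.inv()*Ro.from_matrix(R)).as_rotvec().round(3),"| q",s['joint_pos'].round(2),"p",s['eef_pos'].round(4),"F",s['contact_force'].round(1))
def Rzx(z,x):
    z=z/np.linalg.norm(z);y=np.cross(z,x);y/=np.linalg.norm(y);return np.column_stack([np.cross(y,z),y,z])
UP=np.array([0,0,1.])
def hd(a): return np.array([np.cos(a),np.sin(a),0])
E
cat > pre.py <<'E'
import sys
from h import *
az,tilt,back=map(float,sys.argv[1:4]);c=np.array(list(map(float,sys.argv[4:7])))  # cup axis azimuth, tilt, back-off, grip point
e=hd(az);z=e*np.sin(tilt)-UP*np.cos(tilt)
delta(c+z*(.0187-back),Rzx(z,e*np.cos(tilt)+UP*np.sin(tilt)))
E
python3 pre.py 1.395 0.785 .12 .440 .303 .075
```

```text
t 0.15 dp [-0.3561 -0.218   0.0918] rv [-0.585  0.631  1.411] | q [ 1.1   0.38  1.3  -0.    1.46 -0.22] p [0.1369 0.5325 0.2383] F [-0.2  0.2  0.1]
```

```bash
python3 -m jog '[[-0.04,-0.02,0,-0.05,0.06,0.13],[-0.08,-0.05,0,-0.1,0.11,0.25],[-0.12,-0.07,0,-0.16,0.17,0.38],[-0.16,-0.1,0,-0.21,0.23,0.51],[-0.2,-0.12,0,-0.26,0.28,0.63]]' 1.0 15; python3 pre.py 1.395 0.785 .12 .440 .303 .075
```

```text
t: 0.65
eef_pos: [0.3016, 0.3648, 0.2389]
eef_rot: [-1.242, -2.587, -0.423]
contact_force: [1.0, 0.6, -0.8]
gripper_width: 0.999
gripper_force: 0.0
t 0.65 dp [-0.2028  0.006   0.027 ] rv [-0.32   0.348  0.777] | q [ 0.42  0.18  1.65  0.39  1.27 -0.36] p [0.3016 0.3648 0.2389] F [ 1.   0.6 -0.8]
```

```bash
python3 -m jog '[[-0.04,0,0,-0.05,0.05,0.12],[-0.07,0,0,-0.1,0.1,0.24],[-0.11,0,0.01,-0.15,0.16,0.36],[-0.14,0,0.01,-0.2,0.21,0.48],[-0.17,0,0.02,-0.25,0.26,0.6]]'; python3 pre.py 1.395 0.785 .12 .440 .303 .075
```

```text
t: 1.15
eef_pos: [0.4049, 0.2506, 0.1634]
eef_rot: [-1.819, -1.868, -0.73]
contact_force: [0.0, 0.3, -0.3]
gripper_width: 1.0
gripper_force: 0.0
t 1.15 dp [-0.0257  0.0214  0.0026] rv [-0.065  0.087  0.179] | q [-0.07  0.3   1.89  0.8   1.1  -0.53] p [0.4049 0.2506 0.1634] F [ 0.   0.3 -0.3]
```

```bash
python3 -m jog '[[-0.015,0.01,0,-0.03,0.04,0.09],[-0.026,0.021,0.003,-0.065,0.087,0.18],[-0.026,0.021,0.003,-0.065,0.087,0.18],[-0.026,0.021,0.003,-0.065,0.087,0.18]]'; python3 pre.py 1.395 0.785 .12 .440 .303 .075
python3 - <<'E'
from h import *
import pickle
m=robot.camera_model("wrist");im=robot.snapshot("wrist");cv2.imwrite("pics/w1.png",im[:,:,::-1]);pickle.dump(m,open("w1.pkl","wb"))
print([proj(m,p).round() for p in((.437,.285,.075),(.452,.37,.075),(.507,-.122,.07))])
E
```

```text
t: 1.55
eef_pos: [0.4255, 0.2341, 0.1462]
eef_rot: [-1.927, -1.627, -0.793]
contact_force: [-0.0, 0.3, 0.0]
gripper_width: 1.001
gripper_force: 0.0
t 1.55 dp [-0.0006  0.0022 -0.0013] rv [-0.006  0.003  0.005] | q [-0.15  0.36  1.94  0.93  1.07 -0.54] p [0.4255 0.2341 0.1462] F [-0.   0.3  0. ]
[array([322., 218.]), array([322., 134.]), array([  91., -392.])]
```

View pics/w1.png

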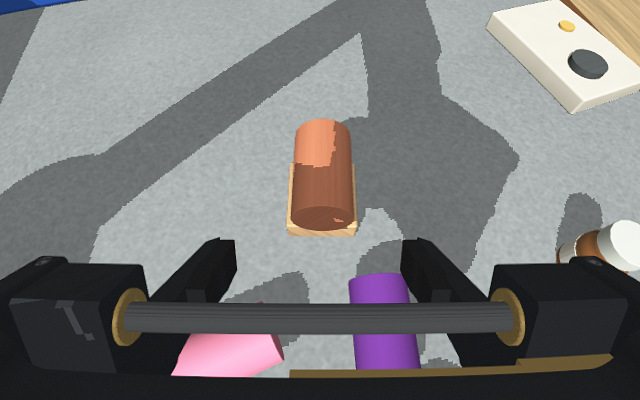

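The wrist view shows the copper beaker centred between the fingers, with its closed disc at about (323,218), mouth end at about (323,125) and axis vertical in the picture. I'll go 60 mm closer, take a second view and triangulate.

```bash
python3 -m jog '[[0,0.002,0.03,0,0,0],[0,0.002,0.06,0,0,0],[0,0.002,0.06,0,0,0]]'
python3 - <<'E'
from h import *
import pickle
m2=robot.camera_model("wrist");im2=robot.snapshot("wrist");cv2.imwrite("pics/w2.png",im2[:,:,::-1])
m1=pickle.load(open("w1.pkl","rb"));im1=cv2.imread("pics/w1.png")[:,:,::-1].copy()
P=[]
for m,im,roi in((m1,im1,(270,100,380,232)),(m2,im2,(240,80,420,300))):
    c=big(mask(im,0,12,110,40,roi))[:,0,:].astype(float)
    # ignore wood: print bounds and row widths
    b=c[c[:,1].argmax()];t=c[c[:,1].argmin()]
    row=lambda f:[(lambda y:(y,c[abs(c[:,1]-y)<1][:,0].min(),c[abs(c[:,1]-y)<1][:,0].max()))(c[:,1].min()+f*np.ptp(c[:,1]))][0]
    lo=c[c[:,1]>c[:,1].max()-1][:,0].mean();hi=c[c[:,1]<c[:,1].min()+1][:,0].mean()
    print(lo,c[:,1].max(),hi,c[:,1].min(),[tuple(np.round(row(f),1)) for f in(.2,.4,.6,.8)])
    P.append((m,(lo,c[:,1].max()+.5),(hi,c[:,1].min()-.5)))
print("closed disc bottom",tri([(p[0],p[1]) for p in P]));print("mouth top edge",tri([(p[0],p[2]) for p in P]))
print("planes",[(onplane(p[0],p[1],.049).round(4),onplane(p[0],p[2],.101).round(4)) for p in P])
E
```

```text
t: 1.9
eef_pos: [0.4334, 0.2775, 0.1027]
eef_rot: [-1.924, -1.629, -0.79]
contact_force: [0.4, -0.5, 0.3]
gripper_width: 1.0
gripper_force: 0.0
322.0 230.0 322.5 119.0 [(np.float64(141.2), np.float64(295.0), np.float64(349.0)), (np.float64(163.4), np.float64(294.0), np.float64(351.0)), (np.float64(185.6), np.float64(292.0), np.float64(352.0)), (np.float64(207.8), np.float64(291.0), np.float64(353.0))]
320.8 267.0 323.0 125.0 [(np.float64(153.4), np.float64(289.0), np.float64(357.0)), (np.float64(181.8), np.float64(287.0), np.float64(359.0)), (np.float64(210.2), np.float64(285.0), np.float64(361.0)), (np.float64(238.6), np.float64(282.0), np.float64(362.0))]
closed disc bottom (array([0.43602101, 0.28329616, 0.05121076]), [0.6, 0.6])
mouth top edge (array([0.45156768, 0.36907711, 0.09723259]), [0.1, 0.1])
planes [(array([0.4367, 0.284 , 0.049 ]), array([0.4511, 0.3657, 0.101 ])), (array([0.4356, 0.284 , 0.049 ]), array([0.4509, 0.3659, 0.101 ]))]
```

```bash
python3 pre.py 1.390 0.785 0 .4396 .3035 .0745
```

```text
t 1.95 dp [-0.0011  0.0016  0.0587] rv [-0.012  0.003  0.01 ] | q [-0.04  0.47  1.94  1.04  0.95 -0.6 ] p [0.4338 0.2767 0.1037] F [-0.3  0.  -0.2]
```

```bash
python3 -m jog '[[-0.001,0.002,0.02,-0.012,0,0.01],[-0.001,0.002,0.04,-0.012,0,0.01],[-0.001,0.002,0.059,-0.012,0,0.01],[-0.001,0.002,0.059,-0.012,0,0.01]]' && python3 -m jog '[[0,0,0,0,0,0],[0,0,0,0,0,0],[0,0,0,0,0,0],[0,0,0,0,0,0],[0,0,0,0,0,0]]' 0.3 25;  python3 pre.py 1.390 0.785 0 .4396 .3035 .0745
```

```text
t: 2.35
eef_pos: [0.4434, 0.3161, 0.0614]
eef_rot: [-1.941, -1.615, -0.802]
contact_force: [-0.9, -0.5, 0.0]
gripper_width: 1.002
gripper_force: 0.0
t: 2.85
eef_pos: [0.4437, 0.3153, 0.0613]
eef_rot: [-1.943, -1.613, -0.802]
contact_force: [1.3, -0.2, 2.3]
gripper_width: 0.567
gripper_force: 22.3
t 2.85 dp [ 0.0006 -0.0019  0.0007] rv [ 0.004  0.002 -0.003] | q [ 0.06  0.57  1.93  1.17  0.84 -0.67] p [0.4437 0.3153 0.0613] F [ 1.3 -0.2  2.3]
```

```bash
python3 -m jog '[[0.02,0,-0.02,0,0,0],[0.045,0,-0.045,0,0,0],[0.07,0,-0.07,0,0,0],[0.1,0,-0.1,0,0,0],[0.12,0,-0.12,0,0,0]]' - 30
cat > fin.py <<'E'
import sys
from h import *
# azimuth of tool z, tool elevation below horizontal, grip point target
a,el=map(float,sys.argv[1:3]);g=np.array(list(map(float,sys.argv[3:6])))
h=hd(a);z=h*np.cos(el)-UP*np.sin(el)
delta(g+.0187*z,Rzx(z,-h*np.sin(el)-UP*np.cos(el)))  # tool x on the underside
E
python3 fin.py -1.75 .785 .45 .2 .22;python3 fin.py -0.3 .785 .45 .0 .22
```

```text
t: 3.35
eef_pos: [0.4436, 0.3158, 0.2332]
eef_rot: [-1.943, -1.614, -0.804]
contact_force: [0.6, 0.1, -1.9]
gripper_width: 0.57
gripper_force: 30.0
t 3.35 dp [-0.1079  0.0276 -0.0699] rv [ 0.003 -1.568 -0.007] | q [ 0.06  0.27  1.73  0.87  1.11 -0.15] p [0.4436 0.3158 0.2332] F [ 0.6  0.1 -1.9]
t 3.35 dp [-0.2391  0.0776 -0.2002] rv [-0.    -1.258 -1.589] | q [ 0.06  0.27  1.73  0.87  1.11 -0.15] p [0.4436 0.3158 0.2332] F [ 0.6  0.1 -1.9]
```

```bash
python3 -m jog '[[-0.01,0,-0.01,0,-0.15,0],[-0.02,0,-0.02,0,-0.3,0],[-0.03,0,-0.03,0,-0.45,0],[-0.04,0,-0.04,0,-0.6,0],[-0.05,0,-0.05,0,-0.75,0]]'
python3 fin.py -1.6 .785 .47 .07 .22
```

```text
t: 3.85
eef_pos: [0.4306, 0.2455, 0.2316]
eef_rot: [-2.407, -1.995, -0.034]
contact_force: [0.2, 0.6, -1.8]
gripper_width: 0.57
gripper_force: 30.0
t 3.85 dp [-0.1788  0.0733  0.0203] rv [-0.058 -0.81  -0.151] | q [0.27 0.28 1.47 0.02 1.38 0.45] p [0.4306 0.2455 0.2316] F [ 0.2  0.6 -1.8]
```

```bash
python3 -m jog '[[-0.03,0.01,-0.02,-0.01,-0.14,-0.03],[-0.06,0.02,-0.03,-0.02,-0.28,-0.06],[-0.09,0.03,-0.03,-0.03,-0.42,-0.09],[-0.12,0.05,-0.02,-0.04,-0.56,-0.12],[-0.15,0.06,0,-0.05,-0.7,-0.14]]'
python3 fin.py -1.6 .785 .50 -.05 .22
```

```text
t: 4.35
eef_pos: [0.4634, 0.087, 0.227]
eef_rot: [1.872, 1.797, -0.648]
contact_force: [0.9, 0.7, -2.0]
gripper_width: 0.571
gripper_force: 30.0
t 4.35 dp [-0.1035  0.0417  0.1087] rv [-0.001 -0.113 -0.012] | q [ 0.25  0.4   1.47 -0.64  1.51  0.42] p [0.4634 0.087  0.227 ] F [ 0.9  0.7 -2. ]
```

```bash
python3 - <<'E'
from h import *
import pickle
m=robot.camera_model("wrist");im=robot.snapshot("wrist");cv2.imwrite("pics/w3.png",im[:,:,::-1]);pickle.dump(m,open("w3.pkl","wb"))
print(proj(m,(.507,-.122,.07)))
E
python3 -m jog '[[-0.03,0.01,0.03,0,-0.1,0],[-0.06,0.02,0.06,0,-0.11,-0.01],[-0.08,0.03,0.085,0,-0.113,-0.012],[-0.1,0.042,0.109,0,-0.113,-0.012],[-0.1,0.042,0.109,0,-0.113,-0.012]]'
python3 - <<'E'
from h import *
import pickle
m=robot.camera_model("wrist");im=robot.snapshot("wrist");cv2.imwrite("pics/w4.png",im[:,:,::-1]);pickle.dump(m,open("w4.pkl","wb"))
print(proj(m,(.507,-.122,.07)))
a=cv2.imread("pics/w3.png");b=cv2.imread("pics/w4.png")
cv2.imwrite("pics/c34.png",cv2.resize(np.vstack([a,b]),(480,600)))
E
python3 fin.py -1.6 .785 .507 -.122 .15
```

```text
[355.47606446 208.32713785]
t: 4.9
eef_pos: [0.4983, -0.0621, 0.202]
eef_rot: [1.798, 1.739, -0.745]
contact_force: [0.6, -0.1, -0.8]
gripper_width: 0.572
gripper_force: 30.0
[331.88076892 132.17463102]
t 4.95 dp [-0.0067  0.0115  0.0988] rv [-0.007 -0.005 -0.   ] | q [-0.    0.43  1.56 -0.82  1.3   0.32] p [ 0.498  -0.0606  0.2023] F [-0.5 -0.1 -0.8]
```

View pics/c34.png

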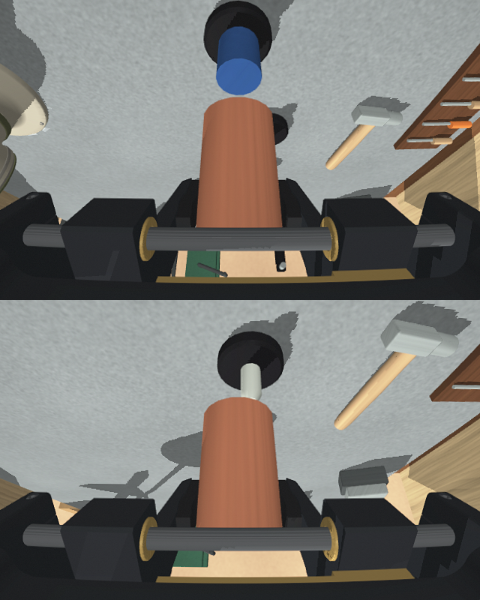

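The upper picture (w3) shows the blue beaker and the copper beaker with the free base mostly hidden. The lower one (w4) shows the free stand beyond the copper beaker's rim: base at about (335,83) full-size, with the white peg running down behind the rim at (333,125). Next, measure the base and the cup's rim.

```bash
python3 - <<'E'
from h import *
import pickle
ms,mt,m4=robot.camera_model("scene"),robot.camera_model("top"),pickle.load(open("w4.pkl","rb"))
T=robot.snapshot("top");S=robot.snapshot("scene");W=cv2.imread("pics/w4.png")[:,:,::-1].copy()
for n,I,(x,y),m in(("top",T,(366,218),mt),("scene",S,(280,198),ms),("w4",W,(320,60),m4)):
    v=I.max(2);print(n,"V at base",v[y,x],"around",v[y-3:y+4:3,x-30:x+31:6].tolist())
    # expected base-top outline for centre guess
    k=cv2.inRange(v,0,38);nl,lab,st,ce=cv2.connectedComponentsWithStats(k)
    i=lab[y,x];print(i,st[i],ce[i]); cv2.imwrite(f"pics/m_{n}.png",(lab==i).astype(np.uint8)*255)
np.save("T.npy",T);np.save("S.npy",S)
E
```

```text
top V at base 55 around [[108, 222, 219, 221, 45, 60, 134, 69, 51, 153, 155], [94, 181, 220, 180, 41, 55, 74, 70, 51, 153, 156], [80, 33, 82, 84, 39, 61, 74, 68, 77, 156, 156]]
0 [     0      0    640    400 255022] [319.38460211 199.52508411]
scene V at base 35 around [[152, 149, 155, 155, 33, 35, 23, 24, 27, 95, 156], [159, 155, 149, 153, 29, 35, 40, 20, 18, 97, 155], [159, 155, 152, 152, 24, 21, 31, 25, 17, 93, 149]]
10 [270 182  33  25 519] [286.64739884 195.04816956]
w4 V at base 33 around [[177, 176, 28, 27, 34, 34, 34, 37, 38, 32, 31], [177, 41, 28, 31, 34, 33, 38, 37, 40, 34, 31], [178, 24, 29, 36, 33, 39, 39, 39, 38, 38, 23]]
1 [ 290   42   88   77 2514] [338.73747017  67.8814638 ]
```

```bash
python3 - <<'E'
from h import *
import pickle
ms,mt,m4=robot.camera_model("scene"),robot.camera_model("top"),pickle.load(open("w4.pkl","rb"))
T,S=np.load("T.npy"),np.load("S.npy");W=cv2.imread("pics/w4.png")[:,:,::-1].copy()
k=cv2.imread("pics/m_w4.png",0);ys,xs=np.nonzero(k);x=(xs.min()+xs.max())/2
a,b=onplane(m4,(x,ys.min()-.5),0),onplane(m4,(x,ys.max()+.5),.02);print("w4",x,ys.min(),ys.max(),a,b,(a+b)/2,np.linalg.norm(a-b))
k=cv2.imread("pics/m_scene.png",0);ys,xs=np.nonzero(k);x=(xs.min()+xs.max())/2
a,b=onplane(ms,(x,ys.max()+.5),0),onplane(ms,(x,ys.min()-.5),.02);print("scene",x,ys.min(),ys.max(),a,b,(a+b)/2,np.linalg.norm(a-b))
# white peg
for n,I,roi,m,th in(("scene",S,(275,165,298,196),ms,110),("top",T,(362,202,384,222),mt,105)):
    v=I.max(2);sub=v[roi[1]:roi[3],roi[0]:roi[2]];sat=np.ptp(I,axis=2)[roi[1]:roi[3],roi[0]:roi[2]];print(n);print("\n".join(" ".join(f"{q:3d}" for q in r) for r in (sub)[::1]) if n=="top" else "")
h=cv2.inRange(W.min(2),130,255);h[:85]=0;h[140:]=0;h[:,:315]=0;h[:,350:]=0
for y in range(85,132,6):
    q=np.nonzero(h[y])[0];print(y,q.min() if len(q) else None,q.max() if len(q) else None)
r=big(mask(W,0,14,90,40,(250,120,390,320)))[:,0,:];print("cup rim",r[:,1].min(),r[r[:,1]<r[:,1].min()+2][:,0].mean(),[(y,r[abs(r[:,1]-y)<1][:,0].min(),r[abs(r[:,1]-y)<1][:,0].max()) for y in(160,200,240)])
s=robot.read_state();R=Ro.from_rotvec(s['eef_rot']).as_matrix();g=s['eef_pos']-.0187*R[:,2];c=R.T[:,2]
print("grip",g,"rim predicted px",proj(m4,g-np.array([0,0,.064])))
E
```

```text
w4 333.5 42 118 [ 0.50949807 -0.08043787  0.        ] [ 0.50966185 -0.15936216  0.02      ] [ 0.50957996 -0.11990002  0.01      ] 0.08141910976580016
scene 286.0 182 206 [ 0.5537265  -0.10256488  0.        ] [ 0.48533164 -0.13453075  0.02      ] [ 0.51952907 -0.11854781  0.01      ] 0.07810041171499196
scene

top
 39  42  42  49  53  55  62  67  69  72  72  76  74  75  75  74  73  70  65  65  61  59
 40  42  47  48  52  60  64  67  72  72  74  74  76  76  75  74  72  71  67  62  59  56
 33  40  46  46  54  59  58  62  67  74  74  74  76  75  74  73  73  69  68  65  61  56
 39  41  45  50  52  56  56  64  71  74  80  84  86  84  79  75  71  68  62  62  58  57
 39  45  47  48  55  56  59  64  74  89 107 111 115 116 100  82  73  69  64  60  60  56
 37  41  44  49  52  58  62  72  92 112 142 161 171 168 148 118  86  69  65  62  61  56
 39  46  44  52  52  59  69  89 106 132 182 190 188 200 197 164 113  75  66  62  60  58
 39  40  46  48  51  62  80  99 114 151 195 176 151 192 213 191 138  87  67  64  59  56
 42  44  47  49  53  61  85 102 116 152 197 179 161 197 217 199 145  86  67  62  
[... 585 characters left out ...]
6  74  72  69  70  69  62  62  59  55
 49  50  50  53  55  59  65  67  73  71  74  76  74  72  72  70  70  66  65  59  60  56
 51  48  50  54  60  63  64  67  72  71  71  74  72  73  71  69  72  66  65  60  60  52
 46  50  55  54  58  61  63  64  69  72  74  72  77  73  71  72  69  66  63  60  57  50
 45  49  52  55  61  60  63  67  70  71  74  74  73  74  74  70  68  66  62  61  58  58
85 328 339
91 322 345
97 321 346
103 321 346
109 321 346
115 321 347
121 315 349
127 315 349
cup rim 130 317.0 [(160, np.int32(272), np.int32(362)), (200, np.int32(269), np.int32(366)), (240, np.int32(265), np.int32(371))]
grip [ 0.49848185 -0.04586195  0.216107  ] rim predicted px [319.34260928 158.87254008]
```

```bash
python3 - <<'E'
from h import *
import pickle
from scipy.optimize import least_squares
ms,mt,m4=robot.camera_model("scene"),robot.camera_model("top"),pickle.load(open("w4.pkl","rb"))
print("top cam",-mt['R'].T@mt['t'],"tip plane",onplane(mt,(374.3,209.7),.072))
def f(c):
    return np.r_[(proj(m4,(*c,.02))[0]-333.5)/m4['fx']/.3,(proj(ms,(*c,.015))[0]-286)/ms['fx']/1.2,(proj(mt,(*c,.072))-(374.3,209.7))/mt['fx']/1.3]
# scale so residuals are roughly m (depth)
f2=lambda c:f(c)*np.array([.09,1.44,1.69,1.69])
r=least_squares(f2,(.51,-.12));print(r.x,r.fun*1e3)
for c in(r.x,(.5096,-.12)): print(c,"w4 near/far rows",proj(m4,(c[0],c[1]+.044,0)),proj(m4,(c[0],c[1]-.044,.02)),"scene",proj(ms,(*c,.072)),proj(ms,(*c,.02)))
E
python3 -c "
import cv2
a=cv2.imread('pics/w4.png')[30:150,260:410];cv2.imwrite('pics/z.png',cv2.resize(a,None,fx=5,fy=5))"
```

```text
top cam [0.39112058 0.00857042 1.42321017] tip plane [ 0.51065772 -0.12360962  0.072     ]
[ 0.50992809 -0.12328747] [ 0.52290006 -0.34398277 -0.28491948  0.70256392]
[ 0.50992809 -0.12328747] w4 near/far rows [333.98819459  40.34015482] [333.68694793 123.41027168] scene [284.43688284 172.62694025] [285.73889729 188.18864883]
(0.5096, -0.12) w4 near/far rows [333.6459889   37.02691848] [333.41247471 121.40115648] scene [285.66258783 172.85682936] [286.93162741 188.42154076]
```

View pics/z.png

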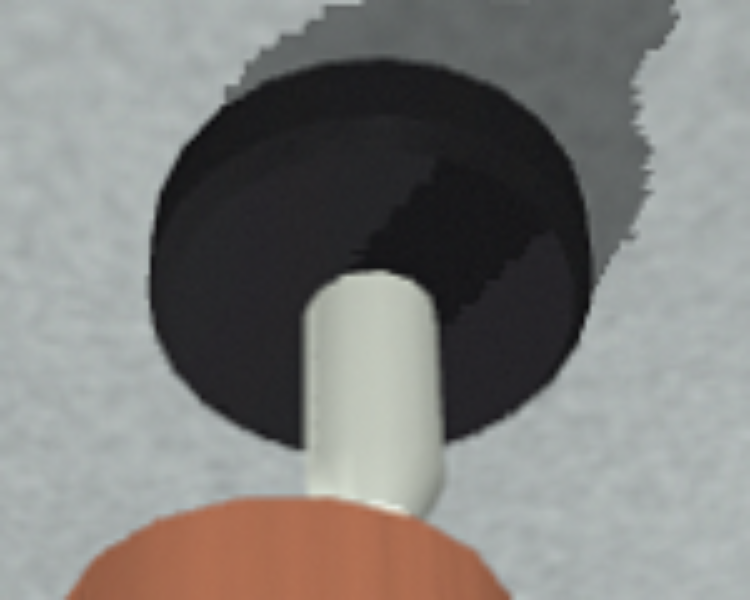

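The crop shows the black base's near edge at row 41 (full-size), sides at columns 290 and 378, and the white peg's foot at about (334,84). That agrees with the fitted stand centre (0.510, -0.1235).

```bash
python3 fin.py -1.6 .785 .5098 -.1235 .165
```

```text
t 5.05 dp [-0.019   0.014   0.0906] rv [-0.004 -0.005  0.001] | q [-0.    0.43  1.56 -0.82  1.3   0.32] p [ 0.498  -0.059   0.2028] F [-1.  -0.2 -1.2]
```

```bash
python3 -m jog '[[-0.008,0.005,0.03,0,0,0],[-0.019,0.014,0.06,-0.004,-0.005,0],[-0.019,0.014,0.091,-0.004,-0.005,0],[-0.019,0.014,0.091,-0.004,-0.005,0]]'
python3 fin.py -1.6 .785 .5098 -.1235 .165; python3 - <<'E'
from h import *
ims=[robot.snapshot(n) for n in("wrist","scene","top")]
a=ims[0][40:340,120:520];b=cv2.resize(ims[1][120:220,210:343],(400,300));c=cv2.resize(ims[2][150:270,310:470],(400,300))
cv2.imwrite("pics/p5.png",np.vstack([np.hstack([a,b]),np.hstack([c,c*0])])[:,:,::-1])
E
```

```text
t: 5.45
eef_pos: [0.5086, -0.138, 0.1495]
eef_rot: [1.789, 1.74, -0.746]
contact_force: [-0.0, 0.1, -1.5]
gripper_width: 0.572
gripper_force: 30.0
t 5.45 dp [-0.0007  0.0008 -0.0025] rv [-0.004 -0.     0.003] | q [-0.15  0.51  1.63 -0.9   1.11  0.34] p [ 0.5086 -0.138   0.1495] F [-0.   0.1 -1.5]
```

View pics/p5.png

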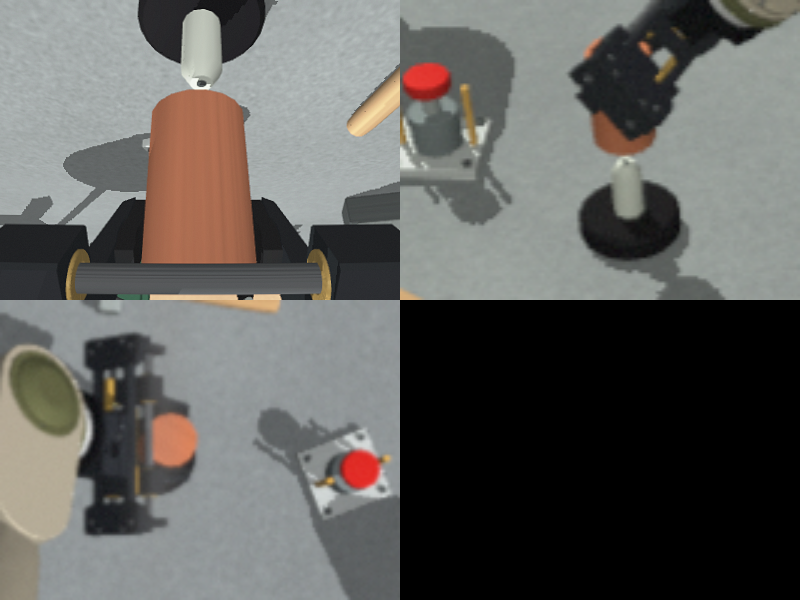

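The wrist crop has the peg tip (202,83) in line with the rim (198,92), and the scene crop has the peg (627,160) under the rim (623,140), so the beaker is centred over the peg. Lower it.

```bash
python3 -m jog '[[0.01,0.001,0.01,0,0,0],[0.02,0.001,0.018,0,0,0],[0.03,0.001,0.028,0,0,0],[0.04,0.001,0.038,0,0,0],[0.051,0.001,0.048,0,0,0]]';python3 fin.py -1.6 .785 .5098 -.1235 .084
```

```text
t: 6.1
eef_pos: [0.5115, -0.1342, 0.0822]
eef_rot: [1.785, 1.738, -0.74]
contact_force: [0.5, 0.9, -1.8]
gripper_width: 0.572
gripper_force: 30.0
t 6.1 dp [ 0.0063 -0.0021  0.0099] rv [0.003 0.001 0.001] | q [-0.15  0.62  1.68 -0.98  1.01  0.5 ] p [ 0.5115 -0.1342  0.0822] F [ 0.5  0.9 -1.8]
```

```bash
python3 -m jog '[[0.002,0,0.003,0,0,0],[0.004,-0.001,0.005,0,0,0],[0.005,-0.001,0.007,0,0,0],[0.005,-0.001,0.007,0,0,0]]';python3 -m jog '[[0.001,0,0.001,0,0,0],[0.001,0,0.001,0,0,0]]';python3 -m jog '[[0.0007,0,0.0007,0,0,0],[0.0007,0,0.0007,0,0,0]]';python3 fin.py -1.6 .785 .5098 -.1235 .084
```

```text
t: 6.5
eef_pos: [0.5099, -0.1369, 0.0735]
eef_rot: [1.786, 1.738, -0.742]
contact_force: [0.7, -0.6, -1.7]
gripper_width: 0.57
gripper_force: 30.0
t: 6.7
eef_pos: [0.5099, -0.1371, 0.0722]
eef_rot: [1.786, 1.737, -0.742]
contact_force: [-0.2, -0.1, 3.4]
gripper_width: 0.572
gripper_force: 30.0
t: 6.9
eef_pos: [0.5099, -0.1372, 0.0721]
eef_rot: [1.786, 1.736, -0.743]
contact_force: [-3.2, 2.6, 11.2]
gripper_width: 0.572
gripper_force: 30.0
t 6.9 dp [ 0.0013 -0.0005  0.0006] rv [0.001 0.003 0.001] | q [-0.15  0.63  1.69 -1.    0.99  0.53] p [ 0.5099 -0.1372  0.0721] F [-3.2  2.6 11.2]
```

Contact at the expected height. Ease off 1 mm, open and look at the force before backing away.

```bash
python3 -m jog '[[-0.0004,0,-0.0004,0,0,0],[-0.0004,0,-0.0004,0,0,0]]' && python3 -m jog '[[0,0,0,0,0,0],[0,0,0,0,0,0],[0,0,0,0,0,0],[0,0,0,0,0,0],[0,0,0,0,0,0]]' 1.0 && python3 -m jog '[[0,0,-0.01,0,0,0],[0,0,-0.03,0,0,0],[0,0,-0.06,0,0,0],[0,0,-0.1,0,0,0],[0,0,-0.14,0,0,0]]'
python3 - <<'E'
from h import *
ims=[robot.snapshot(n) for n in("wrist","scene","top")]
a=ims[0][20:320,120:520];b=cv2.resize(ims[1][120:220,210:343],(400,300));c=cv2.resize(ims[2][150:270,310:470],(400,300))
cv2.imwrite("pics/p6.png",np.vstack([np.hstack([a,b]),np.hstack([c,c*0])])[:,:,::-1])
T,S=ims[2],ims[1];mt,ms=robot.camera_model("top"),robot.camera_model("scene")
d=big(mask(T,0,14,130,60,(355,190,395,230)));print("cup top disc px",cen(d),onplane(mt,cen(d),.104),cv2.minAreaRect(d))
np.save("T.npy",T);np.save("S.npy",S)
# valve: cap disc and pins
r=big(mask(T,-8,6,150,60,(435,195,475,235)));print("cap",cen(r),cv2.minEnclosingCircle(r),onplane(mt,cen(r),.086))
E
```

```text
t: 7.1
eef_pos: [0.5099, -0.1372, 0.0721]
eef_rot: [1.786, 1.737, -0.743]
contact_force: [-1.0, 1.9, 7.7]
gripper_width: 0.572
gripper_force: 30.0
t: 7.6
eef_pos: [0.5096, -0.137, 0.071]
eef_rot: [1.787, 1.739, -0.743]
contact_force: [0.2, -0.0, -0.6]
gripper_width: 0.992
gripper_force: 0.0
t: 8.1
eef_pos: [0.5122, -0.0364, 0.1714]
eef_rot: [1.787, 1.739, -0.743]
contact_force: [0.7, 0.9, -0.1]
gripper_width: 1.002
gripper_force: 0.0
cup top disc px [380.62935323 208.89552239] [ 0.50953091 -0.13692083  0.104     ] ((381.0, 209.0), (14.0, 6.0), 90.0)
cap [453.42244224 217.3740374 ] ((453.53570556640625, 217.0), 7.6018829345703125) [ 0.48428664 -0.33022196  0.086     ]
```

View pics/p6.png

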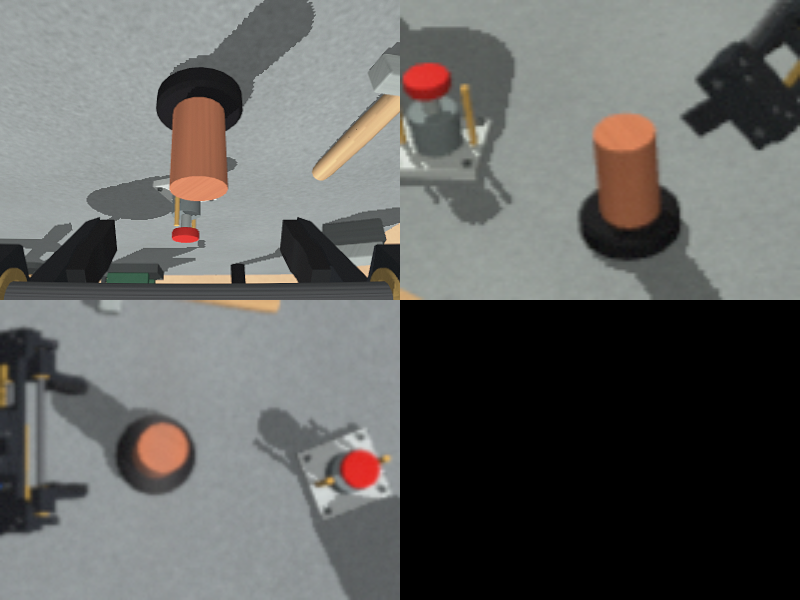

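The beaker stands upright, mouth down, on the free stand: in the scene crop the body spans (627,130)-(630,220) on the black base, and in the wrist crop it is concentric with the base (200,100). Now the valve. In the top crop its pins are at about (328,482) and (387,458), so their line is tilted about 22° from -y. I'll close the fingers and go above the cap.

```bash
cat > cap.py <<'E'
import sys
from h import *
x,y,z=map(float,sys.argv[1:4]);delta(np.array([x,y,z]),Rzx(-UP,hd(1.96)))
E
python3 -m jog '[[-0.015,0,-0.015,0,0.1,0.05],[-0.03,0,-0.03,0,0.2,0.1],[-0.04,0,-0.04,0,0.3,0.15],[-0.04,0,-0.04,0,0.4,0.2],[-0.04,0,-0.04,0,0.5,0.2]]' 0.0 20;python3 cap.py .4845 -.330 .21
```

```text
t: 8.75
eef_pos: [0.5123, -0.0383, 0.2263]
eef_rot: [2.246, 1.81, -0.215]
contact_force: [-0.2, 0.6, -0.4]
gripper_width: 0.572
gripper_force: 0.0
t 8.75 dp [-0.2754  0.0292  0.0971] rv [ 0.016  0.294 -0.599] | q [-0.17  0.32  1.46 -0.29  1.28  0.12] p [ 0.5123 -0.0383  0.2263] F [-0.2  0.6 -0.4]
```

```bash
python3 -m jog '[[-0.04,0.005,0.01,0,0.06,-0.12],[-0.09,0.01,0.025,0,0.12,-0.24],[-0.14,0.015,0.045,0,0.18,-0.36],[-0.19,0.02,0.065,0.01,0.24,-0.48],[-0.24,0.025,0.083,0.01,0.29,-0.6]]';python3 cap.py .4845 -.330 .17
```

```text
t: 9.25
eef_pos: [0.4933, -0.2363, 0.2178]
eef_rot: [1.801, 2.542, -0.025]
contact_force: [1.2, -0.2, 0.9]
gripper_width: 0.117
gripper_force: 0.0
t 9.25 dp [-0.084  -0.0394  0.0503] rv [ 0.001  0.031 -0.052] | q [-0.66  0.38  1.36 -0.02  1.37 -0.99] p [ 0.4933 -0.2363  0.2178] F [ 1.2 -0.2  0.9]
```

```bash
python3 -m jog '[[-0.03,-0.015,0.02,0,0.02,-0.03],[-0.06,-0.03,0.035,0,0.02,-0.03],[-0.06,-0.03,0.045,0,0.02,-0.03],[-0.06,-0.03,0.045,0,0.02,-0.03]]';python3 cap.py .4845 -.330 .13
python3 - <<'E'
from h import *
m=robot.camera_model("wrist");W=robot.snapshot("wrist");cv2.imwrite("pics/w7.png",W[:,:,::-1])
r=big(mask(W,-8,6,130,50));print(cen(r),cv2.boundingRect(r),proj(m,(.4845,-.33,.088)))
E
```

```text
t: 9.65
eef_pos: [0.4852, -0.3023, 0.1734]
eef_rot: [1.781, 2.578, -0.009]
contact_force: [-0.1, 0.4, -0.6]
gripper_width: 0.005
gripper_force: 0.0
t 9.65 dp [-0.0252 -0.0105  0.0437] rv [-0.     0.01  -0.027] | q [-0.76  0.47  1.35 -0.    1.31 -1.12] p [ 0.4852 -0.3023  0.1734] F [-0.1  0.4 -0.6]
[303.24583635 226.01387883] (279, 207, 50, 44) [306.54689531 231.91959925]
```

View pics/w7.png

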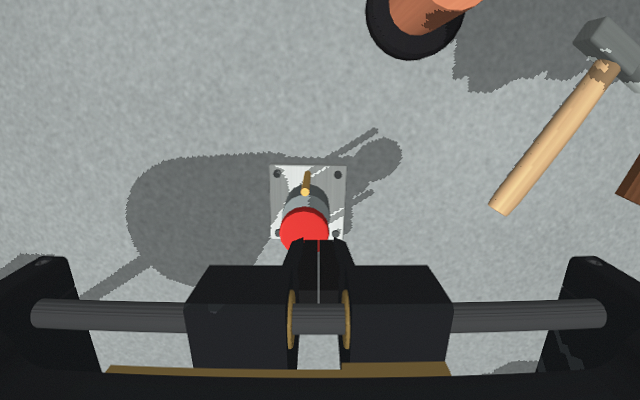

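The red cap spans columns 279-329 with its centre at about (304,231). One brass pin shows behind it at (305,190), in line with the tool's x axis as intended. The cap is about 2 mm towards -y of the tool from my estimate, so I correct to (0.483, -0.3305).

```bash
python3 cap.py .483 -.3305 .095;python3 -m jog '[[-0.014,-0.006,0.02,0,0.01,-0.027],[-0.025,-0.012,0.04,0,0.01,-0.027],[-0.025,-0.012,0.06,0,0.01,-0.027],[-0.025,-0.012,0.075,0,0.01,-0.027],[-0.025,-0.012,0.075,0,0.01,-0.027]]';python3 cap.py .483 -.3305 .076
```

```text
t 9.7 dp [-0.0249 -0.013   0.0801] rv [ 0.001  0.012 -0.026] | q [-0.76  0.47  1.35 -0.    1.32 -1.12] p [ 0.4859 -0.3017  0.1748] F [-0.2 -0.2  0.7]
t: 10.2
eef_pos: [0.4845, -0.3292, 0.1001]
eef_rot: [1.745, 2.611, -0.0]
contact_force: [0.7, 0.7, 0.3]
gripper_width: 0.008
gripper_force: 0.0
t 10.2 dp [-0.0006 -0.0019  0.0241] rv [0.001 0.001 0.003] | q [-0.8   0.57  1.4   0.    1.17 -1.19] p [ 0.4845 -0.3292  0.1001] F [0.7 0.7 0.3]
```

```bash
Z='[[0,0,0.002,0,0,0],[0,0,0.002,0,0,0],[0,0,0.002,0,0,0]]'; python3 -m jog '[[-0.001,-0.002,0.004,0,0,0],[-0.001,-0.002,0.007,0,0,0],[-0.001,-0.002,0.009,0,0,0],[-0.001,-0.002,0.009,0,0,0]]'|grep -E 'pos|contact'
python3 -m jog '[[0,0,0.002,0,0,0],[0,0,0.002,0,0,0]]'|grep -E 'pos|contact'
python3 -m jog '[[0,0,0.002,0,0,0],[0,0,0.002,0,0,0]]'|grep -E 'pos|contact'
python3 -m jog '[[0,0,0.002,0,0,0],[0,0,0.002,0,0,0]]'|grep -E 'pos|contact'
```

```text
eef_pos: [0.4833, -0.3326, 0.0924]
contact_force: [-0.1, 0.5, 0.1]
eef_pos: [0.4832, -0.3326, 0.0901]
contact_force: [-0.8, 0.3, 0.4]
eef_pos: [0.4833, -0.3328, 0.0883]
contact_force: [0.3, 0.1, 4.1]
eef_pos: [0.4833, -0.3328, 0.0862]
contact_force: [-0.9, 0.2, 4.5]
```

```bash
python3 -m jog '[[0,0,0.003,0,0,0],[0,0,0.006,0,0,0],[0,0,0.009,0,0,0],[0,0,0.01,0,0,0],[0,0,0.01,0,0,0]]';python3 - <<'E'
from h import *
ims=[robot.snapshot(n) for n in("wrist","scene")]
F=[];Z=[]
for i in range(10):
    robot.snapshot("top");s=robot.read_state();F.append(s['contact_force']);Z.append(s['eef_pos'])
print(np.mean(F,0),np.mean(Z,0),s['t'])
a=ims[0][130:330,240:390];b=ims[1][125:185,190:250]
cv2.imwrite("pics/p8.png",np.hstack([cv2.resize(a,(300,400)),cv2.resize(b,(400,400),interpolation=2)])[:,:,::-1])
E
```

```text
t: 11.7
eef_pos: [0.4834, -0.3328, 0.0761]
eef_rot: [1.745, 2.607, -0.002]
contact_force: [-1.2, 1.6, 6.9]
gripper_width: 0.005
gripper_force: 3.2
[-0.69974795  0.57545405  6.24963479] [ 0.4833624  -0.33277684  0.07627809] 12.3
```

View pics/p8.png

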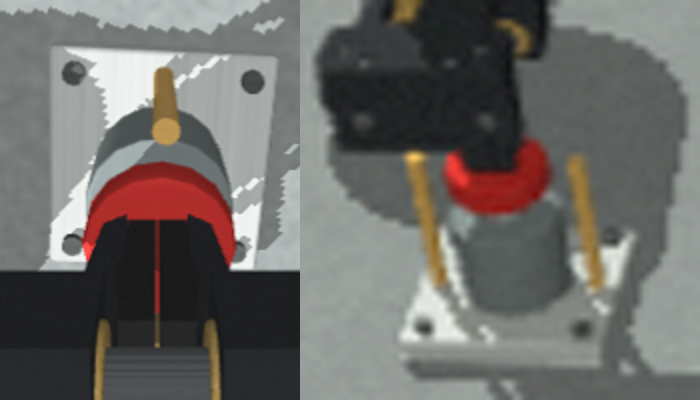

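The cap's red side and top are pressed under the closed fingers. In the wrist crop the pin top is at (166,130) and the cap's front at row 165; in the scene crop the pin tops are at (415,157) and (576,157). I'll check the cap's level against the pins in the same views.

```bash
python3 - <<'E'
from h import *
m=robot.camera_model("wrist");W=robot.snapshot("wrist");ms=robot.camera_model("scene")
print([tuple(int(v) for v in W[y,322]) for y in range(205,240,1)])
s=robot.read_state();c=s['eef_pos'][:2]
h=cv2.cvtColor(W,cv2.COLOR_RGB2HSV);k=cv2.inRange(h,(12,90,140),(30,255,255));k[:170]=0;k[215:]=0;k[:,:300]=0;k[:,345:]=0
ys,xs=np.nonzero(k[180:]);print("pin bright",xs.mean(),ys.mean()+180,ys.min()+180,ys.max()+180)
d=hd(1.96)[:2]
P=onplane(m,(323,195),.076);print("pin top at",P,"dist from tcp",np.linalg.norm(P[:2]-c),"az",np.arctan2(*(P[:2]-c)[::-1]))
ax=P[:2]-.033*hd(1.96)[:2];print("axis implied",ax)
for z in(.072,.074,.076,.078,.080): print(z,"cap top front edge row",proj(m,(*(ax+.021*d),z)).round(1), "bottom of 10mm side",proj(m,(*(ax+.021*d),z-.01)).round(1))
F=[]
E
```

```text
[(106, 114, 113), (107, 114, 114), (105, 114, 113), (105, 113, 113), (105, 115, 115), (105, 105, 106), (118, 39, 38), (121, 30, 26), (123, 33, 30), (125, 33, 30), (126, 31, 28), (130, 35, 33), (136, 36, 33), (140, 36, 33), (182, 53, 50), (183, 51, 47), (181, 50, 46), (179, 49, 45), (174, 45, 42), (175, 47, 43), (174, 43, 41), (175, 45, 42), (176, 46, 43), (174, 44, 41), (174, 46, 42), (174, 45, 42), (173, 45, 41), (174, 46, 42), (174, 45, 40), (175, 46, 42), (174, 45, 42), (173, 44, 40), (174, 46, 41), (178, 45, 41), (145, 40, 37)]
pin bright 322.63758389261744 195.01342281879195 189 201
pin top at [ 0.47218397 -0.30144866  0.076     ] dist from tcp 0.03326867599283309 az 1.9126226781477678
axis implied [ 0.48470588 -0.33198064]
0.072 cap top front edge row [322.7 214.6] bottom of 10mm side [322.5 208.2]
0.074 cap top front edge row [322.8 216. ] bottom of 10mm side [322.5 209.4]
0.076 cap top front edge row [322.9 217.4] bottom of 10mm side [322.6 210.7]
0.078 cap top front edge row [322.9 218.9] bottom of 10mm side [322.6 212. ]
0.08 cap top front edge row [323.  220.4] bottom of 10mm side [322.7 213.3]
```

Vision puts the cap top about 1 mm high (edge at row 218.7 against 217.4 predicted for level), and the mean force (6.2 N against 7 N) leans the same way. I press 1 mm more.

```bash
python3 -m jog '[[0,0,0.0008,0,0,0],[0,0,0.0008,0,0,0],[0,0,0.0008,0,0,0]]'|grep pos;python3 - <<'E'
from h import *
F=[];Z=[];R=[]
for i in range(24):
    W=robot.snapshot("wrist");s=robot.read_state();F.append(s['contact_force']);Z.append(s['eef_pos'])
    col=W[205:235,322,0].astype(float);e=np.argmax(np.diff(col[8:]))+8;lo,hi=col[e-1],col[e+2];R.append(205+e)
print(np.mean(F,0),np.std(F,0),np.mean(Z,0),np.mean(R),s['t'],s['gripper_width'])
E
```

```text
eef_pos: [0.4833, -0.3328, 0.0755]
[-0.70664578  0.66134423  6.6333006 ] [0.47813354 0.42811262 0.3335162 ] [ 0.48336335 -0.33278204  0.07550192] 218.0 13.85 0.0054993211636705595
```

```bash
python3 -m jog '[[0,0,0.0005,0,0,0],[0,0,0.0005,0,0,0],[0,0,0.0005,0,0,0]]';python3 -c "
from rig import robot
print(robot.finish_job())"
```

```text
t: 14.15
eef_pos: [0.4834, -0.3328, 0.075]
eef_rot: [1.745, 2.607, -0.002]
contact_force: [-1.2, 0.6, 6.4]
gripper_width: 0.004
gripper_force: 3.4
the job is handed in; nothing more can be done
None
```

The copper beaker stands mouth down on the free peg, released, and I handed the job in at 14.2 s with the closed fingers holding the red cap pressed; the cap is level with the pins to within about 1 mm, going by tool height, spring force and camera together, and no verdict was returned.

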